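# Hang the drinks caddy on the counter rail and stock it

### The job

Hang the empty blue wire caddy on the counter rail: its folded saddle astride the upper bar, fully down and parallel to the bar, its back resting against the lower bar. Then stand the salt shaker and the amber dropper bottle upright in it, one in each compartment, and let go. Leave the two limes and the mug where they are.

Things in the scene. Friction and masses are not known exactly. Their poses are not given: they have to be found in the camera images.
- rail_stand: Fixed steel counter rail: two posts (14 mm thick, 310 mm apart, 52 mm round flanges at the foot, capped at 184 mm) carry two horizontal bars 10 mm thick, one straight above the other, axes 165 and 83 mm above the worktop. Origin on the worktop midway between the posts; y along the bars, z up, x away from the robot (yaw within 0.2 rad).
- rail_mid (a point): Middle of the upper bar, on its axis, 165 mm above the worktop; same axes as rail_stand.
- caddy: Loose blue metal caddy, 0.3 kg, standing. Origin: centre of its underside; x to its back, y along its length, z up. Wire basket 66 (x) by 180 mm (y), floor 3 mm, rims to 44 mm high, wire divider at y = 0: two compartments, 58 by 82 mm inside. Its back sheet rises and is folded over into a saddle 100 mm high. Hung and let go it leans back 3 to 4 degrees, underside about 73 mm above the worktop.
- saddle (a point): Under the caddy's top fold, where the bar bears, at (40.5, 0, 97) mm in caddy axes (same axes); hung, 5 mm above the bar axis. Saddle: inverted U of 3 mm sheet, 110 mm long in y, inside 15 mm and outside 21 mm across x (30 to 51 mm); grip it from above across x. Back lip is straight to 26 mm below the top, then flares backwards to 37 mm below. The bar enters from below.
- cell_left (a point): Centre of the floor of the caddy's compartment on its +y side, at (0, 44, 3) mm in the caddy's axes.
- cell_right (a point): Centre of the floor of the caddy's compartment on its -y side, at (0, -44, 3) mm in the caddy's axes.
- salt: Glass salt shaker with a grey domed cap, 44 mm round, 90 mm tall, about 0.1 kg, standing; the body is full width up to 74 mm, the cap 34 mm. Origin at the centre of its underside, z up.
- dropper: Amber glass dropper bottle with a black collar and rubber teat, 33 mm round, 102 mm tall, about 0.07 kg, standing; the glass body is full width up to about 50 mm, its shoulder ends at 62 mm, collar 24 mm wide up to 77 mm, then a thin teat. Origin at the centre of its underside, z up.
- lime_a: Green lime, about 52x43x44 mm, lying on the worktop between the robot and the rail; to be left alone. Origin at the centre of its underside.
- lime_b: Second green lime, about 57x47x47 mm, between the robot and the rail; to be left alone. Origin at the centre of its underside.
- mug: White mug, 78 mm round with a handle, 99 mm tall, at the right; to be left alone. Origin at the centre of its footprint's underside.
Things that resemble listed ones, but are neither listed nor needed, are in the scene too. What is shaped like the salt but red is not meant.

How it is judged:
On the way, in this order (a step that is already met when the one before it is completed fails the run):
1. the caddy, with salt and dropper still down on the worktop, hangs seated astride the upper bar, let go and at rest (x of saddle in the frame of rail_mid between -0.007 and 0.007 m and y of saddle in the frame of rail_mid between -0.06 and 0.06 m and z of saddle in the frame of rail_mid between 0.001 and 0.009 m and angle between caddy's own z axis and vertical below 0.12 rad and angle between the y axis of caddy and the y axis of rail_stand, either way round below 0.1 rad and linear speed of caddy below 0.03 m/s and contact force between the fingers and caddy below 0.5 N and z of each of salt, dropper in the frame of caddy below -0.03 m), for 0.3 s.
2. salt shaker and dropper bottle stand in the hanging caddy, one in each compartment ((((y of salt in the frame of caddy between 0.005 and 0.085 m and x of salt in the frame of caddy between -0.03 and 0.03 m and z of salt in the frame of caddy between -0.003 and 0.012 m and angle between salt's own z axis and vertical below 0.26 rad) and (y of dropper in the frame of caddy between -0.085 and -0.005 m and x of dropper in the frame of caddy between -0.03 and 0.03 m and z of dropper in the frame of caddy between -0.003 and 0.012 m and angle between dropper's own z axis and vertical below 0.26 rad)) or ((y of salt in the frame of caddy between -0.085 and -0.005 m and x of salt in the frame of caddy between -0.03 and 0.03 m and z of salt in the frame of caddy between -0.003 and 0.012 m and angle between salt's own z axis and vertical below 0.26 rad) and (y of dropper in the frame of caddy between 0.005 and 0.085 m and x of dropper in the frame of caddy between -0.03 and 0.03 m and z of dropper in the frame of caddy between -0.003 and 0.012 m and angle between dropper's own z axis and vertical below 0.26 rad)))), for 0.2 s.
At the end, for the whole second after the job is handed in: Caddy hangs astride the upper bar: saddle site 1-9 mm above the bar axis, within 7 mm across and 60 mm along from its middle, tilt < 0.12 rad, parallel within 0.1 rad. Salt and dropper stand on its floor in different compartments, tilt < 0.26 rad. All released and at rest (x of saddle in the frame of rail_mid between -0.007 and 0.007 m and y of saddle in the frame of rail_mid between -0.06 and 0.06 m and z of saddle in the frame of rail_mid between 0.001 and 0.009 m and angle between caddy's own z axis and vertical below 0.12 rad and angle between the y axis of caddy and the y axis of rail_stand, either way round below 0.1 rad and linear speed of each of caddy, salt, dropper below 0.03 m/s and contact force between the fingers and caddy below 0.5 N and (((y of salt in the frame of caddy between 0.005 and 0.085 m and x of salt in the frame of caddy between -0.03 and 0.03 m and z of salt in the frame of caddy between -0.003 and 0.012 m and angle between salt's own z axis and vertical below 0.26 rad) and (y of dropper in the frame of caddy between -0.085 and -0.005 m and x of dropper in the frame of caddy between -0.03 and 0.03 m and z of dropper in the frame of caddy between -0.003 and 0.012 m and angle between dropper's own z axis and vertical below 0.26 rad)) or ((y of salt in the frame of caddy between -0.085 and -0.005 m and x of salt in the frame of caddy between -0.03 and 0.03 m and z of salt in the frame of caddy between -0.003 and 0.012 m and angle between salt's own z axis and vertical below 0.26 rad) and (y of dropper in the frame of caddy between 0.005 and 0.085 m and x of dropper in the frame of caddy between -0.03 and 0.03 m and z of dropper in the frame of caddy between -0.003 and 0.012 m and angle between dropper's own z axis and vertical below 0.26 rad)))); the robot touches nothing.
It fails at once if a lime or the mug moved more than 3 cm (distance of any of lime_a, lime_b, mug from where it was at the start of the episode above 0.03 m).
It also fails if it takes over 67 s, if anything falls off the work surface, if the arm or the gripper's body presses on something with over 40 N, if the wrist force passes 120 N, or if a joint passes its speed limit or range.

### The arm

A 6-joint arm with a two-finger parallel gripper is mounted at the origin on a cart in front of the work surface, level with it; the furniture and walls round the work are solid. World frame = base frame: x ahead of the robot, y to its left, z up, the work surface at z = 0. Lengths are in m, angles in rad, forces in N, time in s.
With the tool pointing down it reaches from about 0.375 to 0.975 m from the base axis. Payload 3.8 kg.
Tool frame: the origin (TCP) lies on the centre line of the jaws, within the pads' length; the fingertips stand 8 mm ahead of it and the grasp point (between the pads) lies 11 mm behind it; z points along the fingers, y is the line along which they close (so a half turn about z gives the same grasp; the last joint's range is limited). The gripper opens to 85 mm and grips with 20 to 120 N. Pads are 22 mm wide; open, the fingers measure 114 mm over their backs; the gripper's body (76 mm by 85 mm) begins 54 mm behind the grasp point. The pads swing forward as they close: fully open they stand 13 mm farther back than shut.
Start: joints at [-1.146, 0.264, 1.604, -0, 1.274, -0.037], TCP at [0.301, -0.604, 0.239] pointing down, gripper open.
Joint ranges: [-2.63, 2.63], [-0.94, 2.18], [0.31, 2.57], [-1.31, 4.45], [0, 2.66], [-2.55, 2.55]. Speed limits (rad/s): [2.57, 2.57, 3.14, 3.14, 3.14, 3.14].

### API

Orientations are given as [roll, pitch, yaw] about the fixed x, y, z axes, in that order (R = Rz(yaw) Ry(pitch) Rx(roll)).
In Python, from bench import r gives the robot as it stands.
- The arm moves only by the tool move_arm, never from a script. Its argument "motion" is a list that holds one entry, the list of rows, each a list of 6 numbers: the shift along the tool's x, y, z each as a share of 30 mm, from -1 to 1, then the turn, a rotation vector about the tool's x, y, z each as a share of 0.08 rad, from -1 to 1. A call has 1 to 5 rows; each row shifts and turns the commanded pose from where the row before left it, along the tool's axes as they then stand; what a row does not reach is not made up. A row lasts 1/12 s, in which the tool goes at most 41.7 mm and 7.16 degrees, less where a joint would pass 70% of its speed; a pose out of reach is approached as far as the arm can. A call with a number of a shift or a turn outside -1 to 1 is refused whole. A call with a gripper value outside its range is refused whole. "fingers" is the opening, from -1 (shut) to 1 (fully open), set as the call begins (left out, the last holds). The fingers move at their own pace and stop on an object; "force" is the grip in N (left out, the last holds). Time passes only in rows, so rows that do not move let the fingers close. It gives the time, the measured TCP pose, the force, the opening and the grip force at its end, in the units of the state.
- r.sense(): the state, without advancing time (a new reading comes with each control period).
- r.capture(name): name is "scene" or "top" or "wrist"; returns a dict with "img" (384x512x3 uint8, red, green, blue), "z_map" (384x512 float32, m along the optical axis (not along the pixel's ray), 0 where there is no reading), "fovy" (degrees; the focal length in pixels is half the picture's height over the tangent of half this angle, whatever the lens; pixels are square), "cx", "cy" (the principal point, pixels), "k1" (the pictures are not rectified: a ray, as slopes to the right and down, at radius r is drawn at 1 + k1 r^2 times it, then the intrinsics apply), "extrinsics" (4x4, takes a point from camera to world coordinates); the wrist camera has in their place "hand_eye" (4x4, takes a point from camera to tool coordinates, whose origin is the TCP and whose axes are the flange's). Camera axes: x right, y up, looking along -z (the intrinsics and any distortion apply to the point x, -y, -z); pixel columns grow to the right and rows downward; lengths in m; the calibration is good to about 2 mm. A picture is of the moment at which its call begins: read the wrist's pose just before it.
- r.hand_in(): hands the job in; it is judged then, once.
Trained networks look in the newest picture that a camera, given by its name, has taken for a name from the list of things; names that differ only in an ending like _2 or _b are one class to them, and where a whole thing is asked for, a point or a joint stands for the part that bears it (a point fixed in the world has none). Each returns a list of dicts, best first, with "score" (0 to 1); they miss things now and then, are a little off and sometimes report something else, mostly with a low value. They report only what shows in the picture. A call takes as long as a camera call. They do not tell look-alikes from the thing itself.
- r.find_in(camera, thing): "point" ([column, row] in pixels, amid what is visible of it).
The state is a dict: "time_s": time; "qpos": joint angles; "qd": joint speeds; "effort": joint torques, N m; "position": TCP position; "tool_rot": TCP orientation; "wrist_force": force on the tool from outside, world axes, zero at the start; "wrist_torque": the same for the moment, N m; "grip_width": finger opening in m; "gripper_force": force on a finger pad.
Only numpy, scipy, OpenCV 4.12 (cv2) and the standard library are available. Lean on these libraries where they do the work, as an engineer would, in place of code of your own. Each camera call takes 0.05 s, during which the arm holds its last target. There are 200 camera calls.

## Working session

There is one attempt and no reset: what is moved stays moved. The work goes in short steps, Python scripts to look and compute and a tool call to move; the robot and the scene stay as the last step left them, time stands still between calls to the robot, and variables do not carry over. Pictures are saved under pics/ and viewed, at most 10 in all, crops included, and the job is handed in when it is done.

Besides the shell and the picture viewer there is one more tool, called as name(argument=value, ...) on one line, values as JSON. move_arm: Moves the arm, as the interface text tells. Its arguments: {"type":"object","properties":{"motion":{"type":"array"},"fingers":{"type":"number"},"force":{"type":"number"}},"required":["motion"]}

```bash
mkdir -p pics
cat > h.py <<'E'
import numpy as np, cv2
from bench import r
from scipy.spatial.transform import Rotation as R
def cloud(c, T=None):
    T = c["extrinsics"] if T is None else T
    z=c["z_map"]; h,w=z.shape
    f=h/2/np.tan(np.radians(c["fovy"])/2)
    v,u=np.mgrid[:h,:w].astype(float)
    K=np.array([[f,0,c["cx"]],[0,f,c["cy"]],[0,0,1]])
    p=cv2.undistortPoints(np.stack([u.ravel(),v.ravel()],1)[:,None],K,np.array([c["k1"],0,0,0,0.]))[:,0]
    d=z.ravel()
    P=np.stack([p[:,0]*d,-p[:,1]*d,-d],1)
    W=(P@np.array(T)[:3,:3].T+np.array(T)[:3,3]).reshape(h,w,3)
    W[z<=0]=np.nan
    return W
def tcpT():
    s=r.sense(); T=np.eye(4); T[:3,:3]=R.from_euler('xyz',s["tool_rot"]).as_matrix() if np.size(s["tool_rot"])==3 else np.array(s["tool_rot"]).reshape(3,3)
    T[:3,3]=s["position"]; return T
def save(img,name): cv2.imwrite("pics/"+name,img[...,::-1])
E
python3 - <<'E'
from h import *
s=r.sense(); print(s)
for n in("scene","top"):
    c=r.capture(n); save(cv2.resize(c["img"],(800,600)),n+"1.png"); W=cloud(c); np.savez(n+".npz",W=W,img=c["img"])
    print(n,c["fovy"],c["k1"],np.round(np.array(c["extrinsics"])[:3,3],3))
    for t in("rail_stand","caddy","saddle","salt","dropper","lime_a","mug"):
        for d in r.find_in(n,t)[:4]:
            u,v=np.round(d["point"]).astype(int); print(n,t,round(d["score"],2),u,v,np.round(np.nanmedian(W[v-2:v+3,u-2:u+3].reshape(-1,3),0),3))
E
```

```text
{'time_s': 0.0, 'qpos': array([-1.14587112e+00,  2.64745287e-01,  1.60541400e+00, -1.68109885e-05,
        1.27365778e+00, -3.69038704e-02]), 'qd': array([ 1.28358811e-03, -3.12676156e-04, -9.39622897e-05,  1.80429469e-03,
       -8.35964478e-04, -1.44927098e-04]), 'effort': array([ 6.35746183e-04, -5.15116811e+01, -3.67311716e+01, -2.49517552e-04,
        1.29612905e-02, -2.58025989e-05]), 'position': array([ 0.30046522, -0.60363513,  0.23794568]), 'tool_rot': array([-3.13936916e+00, -6.60183899e-05,  4.61833948e-01]), 'wrist_force': array([ 0.11889395,  0.48453178, -0.04622966]), 'wrist_torque': array([-0.01781986,  0.00678083,  0.01685916]), 'gripper_force': 0.0, 'grip_width': 0.08546021091377161}
scene 42.29039071846945 0.07092886287479797 [-0.019 -0.9    1.054]
scene rail_stand 0.76 331 212 [ 0.599 -0.14   0.126]
scene caddy 0.58 210 176 [0.422 0.291 0.003]
scene salt 0.6 264 293 [ 0.337 -0.249  0.067]
scene dropper 0.74 277 251 [ 0.434 -0.138  0.059]
scene dropper 0.24 213 180 [ 0.425  0.273 -0.001]
scene lime_a 0.46 255 230 [ 0.431 -0.016  0.028]
top 51.211128748013266 -0.12158155637364558 [0.375 0.075 1.36 ]
top rail_stand 0.77 278 158 [ 0.589 -0.007  0.085]
top caddy 0.71 167 198 [0.465 0.366 0.005]
top saddle 0.81 167 202 [0.45  0.365 0.025]
top salt 0.69 357 205 [ 0.428 -0.256  0.087]
top salt 0.5 347 234 [ 0.336 -0.222  0.082]
top dropper 0.61 313 200 [ 0.447 -0.119  0.061]
top dropper 0.25 361 205 [ 0.427 -0.269  0.087]
top lime_a 0.52 249 197 [0.462 0.09  0.045]
top mug 0.58 360 142 [ 0.643 -0.288  0.035]
```

View pics/scene1.png

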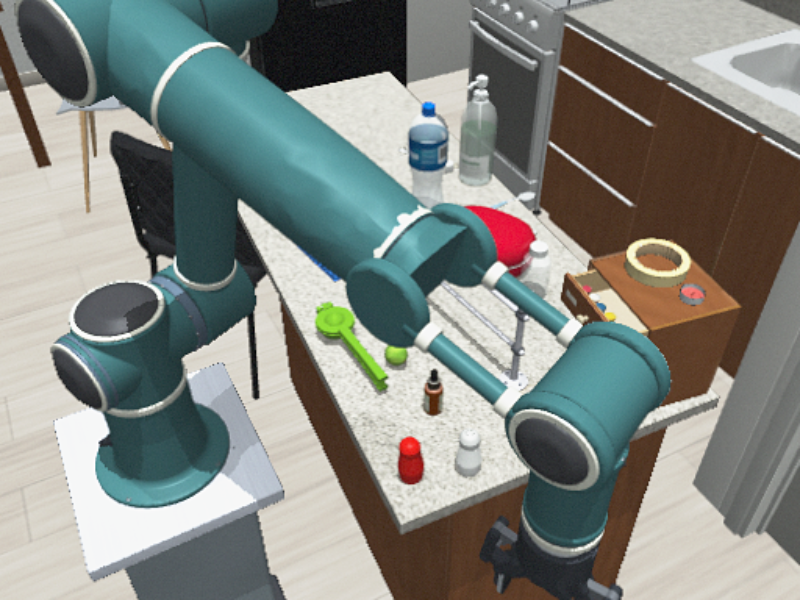

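View pics/top1.png

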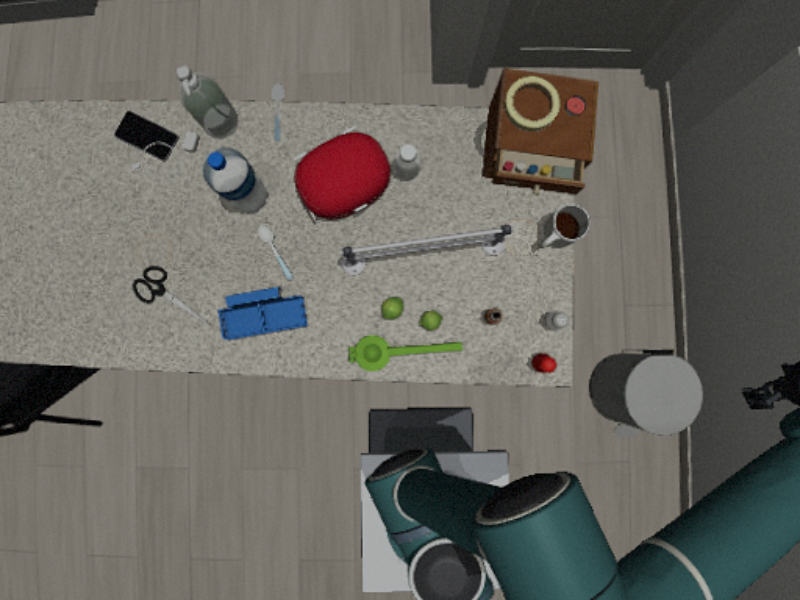

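The top view (800x600) shows the caddy at (262,315) with its saddle on the rail side, the rail between (350,260) and (505,235), the dropper at (492,316), the limes at (392,307) and (431,320), and the mug at (568,222).

Look-alikes for the salt are:
- the red shaker at (543,363): rejected by colour
- the clear shaker with a grey cap at (556,320): chosen
- the larger clear bottle at (405,162): behind the rail, needs a size check

There is only one candidate for the dropper. Next I'll measure poses from depth.

Run:
```python
from h import *
d=np.load("top.npz"); W=d["W"]; img=d["img"].astype(int)
x,y,z=W[...,0],W[...,1],W[...,2]
R_,G,B=img[...,0],img[...,1],img[...,2]
blue=(B>R_+50)&(B>G+25)&(x>.35)&(x<.6)&(y>.2)&(y<.5)
P=W[blue]; print("blue",len(P),np.percentile(P[:,2],[1,50,90,99]))
for lo,hi in((.085,.12),(.03,.06),(-.01,.015)):
    Q=P[(P[:,2]>lo)&(P[:,2]<hi)]
    (c,sz,a)=cv2.minAreaRect(Q[:,:2].astype(np.float32)); print(lo,len(Q),np.round(c,4),np.round(sz,4),a,np.median(Q[:,2]))
    print(np.round(cv2.boxPoints((c,sz,a)),4).tolist())
# rail bars
m=(z>.155)&(z<.18)&(x>.5)&(x<.72)&(y>-.25)&(y<.25); Q=W[m]; print("bar",len(Q))
vx,vy,x0,y0=cv2.fitLine(Q[:,:2].astype(np.float32),cv2.DIST_HUBER,0,.01,.01).ravel(); print("bar yaw(rad)",np.arctan2(-vx*np.sign(vy),abs(vy)),x0,y0,np.median(Q[:,2]),Q[:,:2].min(0),Q[:,:2].max(0))
m=(z>.178)&(z<.2)&(x>.5)&(x<.72)&(y>-.3)&(y<.25);Q=W[m]
for s in(Q[Q[:,1]>0],Q[Q[:,1]<0]): print("cap",len(s),s.mean(0), s[:,:2].min(0),s[:,:2].max(0))
for nm,(cx,cy),r0 in(("salt",(.428,-.256),.035),("red",(.336,-.222),.035),("drop",(.447,-.119),.03),("bottle",(.8,.1),0.06)):
    if nm=="bottle": u,v=int(405*.64),int(162*.64); cx,cy=W[v,u,:2]; print(W[v,u])
    m=(np.hypot(x-cx,y-cy)<r0)&(z>.012); Q=W[m]
    print(nm,len(Q),Q[:,2].max(),np.round([*(Q.min(0)),*(Q.max(0))],3))
    for a in np.arange(.02,.11,.015):
        q=Q[(Q[:,2]>=a)&(Q[:,2]<a+.015)]
        if len(q)>4: print("  ",round(a,3),len(q),np.round(q.mean(0),4), np.round(np.ptp(q,axis=0)[:2],3))
c=d["img"]; save(cv2.resize(c[185:250,290:375],(680,520),interpolation=cv2.INTER_CUBIC),"crop.png")
```

```text
blue 1218 [-0.00350465  0.00472538  0.09923093  0.10378023]
0.085 221 [0.486 0.368] [0.0214 0.1073] 9.243985176086426 0.09970951681973728
[[0.4668000042438507, 0.41929998993873596], [0.48399999737739563, 0.3133000135421753], [0.5052000284194946, 0.31679999828338623], [0.4880000054836273, 0.4226999878883362]]
0.03 151 [0.4455 0.362 ] [0.0663 0.18  ] 9.515472412109375 0.04293310601028799
[[0.3978999853134155, 0.44530001282691956], [0.4275999963283539, 0.2676999866962433], [0.49300000071525574, 0.27869999408721924], [0.4632999897003174, 0.4562999904155731]]
-0.01 800 [0.4496 0.3648] [0.1889 0.0856] 88.99610137939453 0.002671977852954477
[[0.4050999879837036, 0.2711000144481659], [0.49070000648498535, 0.2696000039577484], [0.49399998784065247, 0.4584999978542328], [0.4083999991416931, 0.46000000834465027]]
bar 548
bar yaw(rad) 0.36833522 0.6198047 -0.052743375 0.1691369007515694 [ 0.55428205 -0.24866491] [0.71980282 0.18037771]
cap 21 [0.56375391 0.16660139 0.18221185] [0.55808247 0.16135009] [0.57079518 0.17327149]
cap 279 [ 0.69034451 -0.20385973  0.1898263 ] [ 0.5961879  -0.28958601] 
[... 756 characters left out ...]

   0.02 8 [ 0.4372 -0.1131  0.0276] [0.023 0.01 ]
   0.035 8 [ 0.4346 -0.1178  0.0444] [0.027 0.023]
   0.05 35 [ 0.4397 -0.1232  0.0586] [0.03 0.03]
   0.065 27 [ 0.4401 -0.1248  0.0751] [0.02  0.022]
   0.08 11 [ 0.4412 -0.1251  0.0897] [0.012 0.011]
   0.095 7 [ 0.4399 -0.1284  0.0982] [0.01  0.007]
[0.75975139 0.05288933 0.10809798]
bottle 477 0.12885178891254645 [0.719 0.018 0.013 0.8   0.111 0.129]
   0.02 16 [0.7538 0.0476 0.0292] [0.022 0.055]
   0.035 25 [0.7497 0.0551 0.0416] [0.049 0.078]
   0.05 26 [0.7496 0.0537 0.0565] [0.045 0.074]
   0.065 75 [0.7514 0.0729 0.0733] [0.076 0.08 ]
   0.08 170 [0.7611 0.0786 0.0879] [0.073 0.092]
   0.095 49 [0.7639 0.054  0.0988] [0.035 0.088]
```

View pics/crop.png

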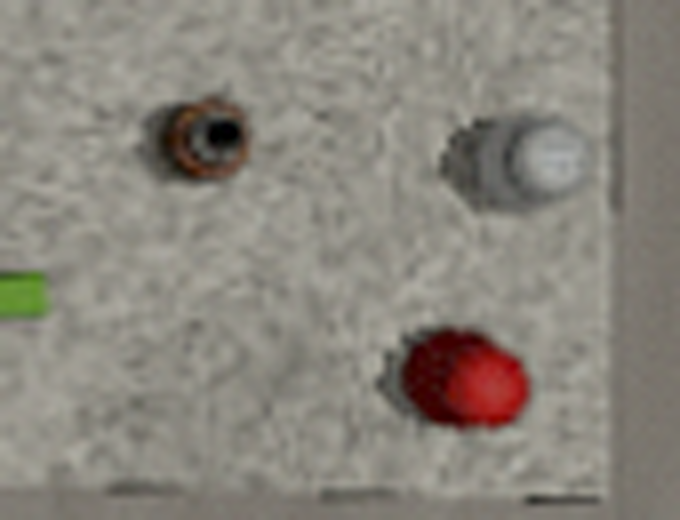

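The crop shows the chosen clear salt with a grey cap at (545,155), the red shaker at (470,380) and the dropper at (210,135). The bottle behind the rail is 129 mm tall, so it isn't the salt. I'll refit the rail without the mug.

Run:
```python
from h import *
for n in("top","scene"):
    d=np.load(n+".npz"); W=d["W"]
    x,y,z=W[...,0],W[...,1],W[...,2]
    m=(z>.158)&(z<.176)&(x>.54)&(x<.63)&(y>-.12)&(y<.15); Q=W[m]
    if len(Q)<20: print(n,len(Q)); continue
    vx,vy,x0,y0=cv2.fitLine(Q[:,:2].astype(np.float32),cv2.DIST_HUBER,0,.01,.01).ravel()
    k=vx/vy; print(n,len(Q),"yaw",np.arctan(-k),"x at y=0",x0-k*y0,"z",np.percentile(Q[:,2],[5,50,95]),"resid",np.std(Q[:,0]-x0-k*(Q[:,1]-y0)))
    m=(z>.178)&(z<.2)&(x>.55)&(x<.64)&(y>-.18)&(y<-.1);s=W[m]; print("capR",len(s),s.mean(0),s.min(0),s.max(0))
    m=(z>.178)&(z<.2)&(x>.53)&(x<.6)&(y>.13)&(y<.2);s=W[m]; print("capL",len(s),s.mean(0) if len(s) else 0)
```

```text
top 296 yaw 0.12716587 x at y=0 0.5848915 z [0.16405907 0.16869649 0.17292581] resid 0.0028842628485852818
capR 19 [ 0.60327461 -0.13778299  0.18172378] [ 0.5961879  -0.14438087  0.17866966] [ 0.6088044 -0.1324652  0.1857616]
capL 21 [0.56375391 0.16660139 0.18221185]
scene 70 yaw 0.15917084 x at y=0 0.5804159 z [0.16191    0.16679659 0.1707688 ] resid 0.0023911188514419038
capR 6 [ 0.59543792 -0.1409511   0.18048693] [ 0.59298765 -0.14567416  0.17820687] [ 0.59634372 -0.13708899  0.18313513]
capL 0 0
```

```bash
cat >> h.py <<'E'
def plan(*wps, n=None, start=None):
    """wps: (x,y,z,yaw). print rows in tool units, chained, tool kept pointing down"""
    T=tcpT()
    p,Rm=T[:3,3].copy(),T[:3,:3]
    k=0
    for w in wps:
        goal=np.array(w[:3]); Rg=R.from_euler('xyz',[np.pi,0,w[3]])
        rv=(R.from_matrix(Rm).inv()*Rg).as_rotvec()
        n_=max(int(np.ceil(max(np.abs(goal-p).max()/.0275,np.linalg.norm(goal-p)/.0375,np.abs(rv).max()/.0795))),1)
        while True:
            step=R.from_rotvec(rv/n_); Rt=R.from_matrix(Rm); rows=[]; pp=p.copy()
            for i in range(n_):
                d=p+(goal-p)*(i+1)/n_-pp; row=np.r_[Rt.inv().apply(d)/.03, rv/n_/.08]
                row=np.round(row,2); rows.append(row)
                pp=pp+Rt.apply(row[:3]*.03); Rt=Rt*R.from_rotvec(row[3:]*.08)
            if np.abs(rows).max()<=1: break
            n_+=1
        print("wp",w,"rows",n_)
        for i in range(0,n_,5): print("[",",".join("["+",".join(f"{v:g}" for v in q+0)+"]" for q in rows[i:i+5]),"]")
        p,Rm=pp,Rt.as_matrix()
E
python3 - <<'E'
from h import *
plan((.42,-.30,.29,.75),(.43,0.0,.30,1.55),(.46,.25,.30,1.73))
E
```

```text
wp (0.42, -0.3, 0.29, 0.75) rows 12
[ [0.67,-0.61,-0.14,0,0,-0.3],[0.69,-0.59,-0.14,0,0,-0.3],[0.7,-0.58,-0.14,0,0,-0.3],[0.72,-0.56,-0.14,0,0,-0.3],[0.73,-0.54,-0.14,0,0,-0.3] ]
[ [0.74,-0.52,-0.14,0,0,-0.3],[0.75,-0.51,-0.15,0,0,-0.3],[0.77,-0.49,-0.14,0,0,-0.3],[0.77,-0.47,-0.14,0,0,-0.3],[0.79,-0.45,-0.14,0,0,-0.3] ]
[ [0.8,-0.43,-0.14,0,0,-0.3],[0.81,-0.41,-0.14,0,0,-0.3] ]
wp (0.43, 0.0, 0.3, 1.55) rows 11
[ [0.64,-0.64,-0.03,0,0,-0.91],[0.69,-0.6,-0.03,0,0,-0.91],[0.73,-0.55,-0.03,0,0,-0.91],[0.76,-0.49,-0.03,0,0,-0.91],[0.8,-0.43,-0.03,0,0,-0.91] ]
[ [0.83,-0.37,-0.03,0,0,-0.91],[0.86,-0.32,-0.03,0,0,-0.91],[0.87,-0.25,-0.03,0,0,-0.91],[0.89,-0.18,-0.03,0,0,-0.91],[0.9,-0.12,-0.03,0,0,-0.91] ]
[ [0.91,-0.06,-0.03,0,0,-0.91] ]
wp (0.46, 0.25, 0.3, 1.73) rows 10
[ [0.84,0.08,0,0,0,-0.22],[0.83,0.1,0,0,0,-0.22],[0.83,0.11,0,0,0,-0.22],[0.83,0.13,0,0,0,-0.22],[0.83,0.14,0,0,0,-0.22] ]
[ [0.82,0.16,0,0,0,-0.22],[0.82,0.17,0,0,0,-0.22],[0.82,0.19,0,0,0,-0.22],[0.82,0.2,0,0,0,-0.22],[0.81,0.21,0,0,0,-0.22] ]
```

move_arm(motion=[[[0.67,-0.61,-0.14,0,0,-0.3],[0.69,-0.59,-0.14,0,0,-0.3],[0.7,-0.58,-0.14,0,0,-0.3],[0.72,-0.56,-0.14,0,0,-0.3],[0.73,-0.54,-0.14,0,0,-0.3]]], fingers=1)

```text
time_s: 1.22
position: [0.3508, -0.4763, 0.2605]
tool_rot: [3.142, -0.0, 0.583]
wrist_force: [0.2, 0.6, 0.3]
grip_width: 0.0852
gripper_force: 0.0
```

move_arm(motion=[[[0.74,-0.52,-0.14,0,0,-0.3],[0.75,-0.51,-0.15,0,0,-0.3],[0.77,-0.49,-0.14,0,0,-0.3],[0.77,-0.47,-0.14,0,0,-0.3],[0.79,-0.45,-0.14,0,0,-0.3]]])

```text
time_s: 1.63
position: [0.4003, -0.3495, 0.282]
tool_rot: [3.141, -0.0, 0.703]
wrist_force: [0.1, 1.1, 0.1]
grip_width: 0.0851
gripper_force: 0.0
```

move_arm(motion=[[[0.8,-0.43,-0.14,0,0,-0.3],[0.81,-0.41,-0.14,0,0,-0.3],[0,0,0,0,0,0]]])

```text
time_s: 1.88
position: [0.4217, -0.2966, 0.2913]
tool_rot: [3.14, -0.003, 0.754]
wrist_force: [-0.0, 0.3, 0.2]
grip_width: 0.0854
gripper_force: 0.0
```

Run:
```python
from h import *
T=tcpT(); c=r.capture("wrist"); print(np.round(T,3),np.round(c["hand_eye"],3),c["fovy"],c["k1"])
W=cloud(c,T@np.array(c["hand_eye"])); np.savez("w1.npz",W=W,img=c["img"]); save(cv2.resize(c["img"],(800,600)),"w1.png")
for t in("salt","dropper","rail_stand"):
    for d in r.find_in("wrist",t)[:3]:
        u,v=np.round(d["point"]).astype(int); print(t,round(d["score"],2),u,v,np.round(W[v,u],3))
x,y,z=W[...,0],W[...,1],W[...,2]
for nm,(cx,cy) in(("salt",(.428,-.262)),("drop",(.440,-.125))):
    Q=W[(np.hypot(x-cx,y-cy)<.035)&(z>.015)&(z<.12)]
    for a in np.arange(.02,.11,.015):
        q=Q[(Q[:,2]>=a)&(Q[:,2]<a+.015)]
        if len(q)>4: print(nm,round(a,3),len(q),np.round(q.min(0),4),np.round(q.max(0),4))
```

```text
[[ 0.729  0.685  0.003  0.422]
 [ 0.685 -0.729  0.001 -0.297]
 [ 0.003  0.001 -1.     0.291]
 [ 0.     0.     0.     1.   ]] [[ 0.001  0.95   0.311  0.079]
 [ 1.    -0.001 -0.     0.   ]
 [ 0.     0.311 -0.95  -0.135]
 [ 0.     0.     0.     1.   ]] 59.249427508234234 -0.09971888131087114
salt 0.93 238 133 [ 0.434 -0.261  0.089]
salt 0.71 165 172 [ 0.351 -0.233  0.085]
dropper 0.71 238 131 [ 0.436 -0.26   0.09 ]
dropper 0.66 154 40 [ 0.444 -0.14   0.075]
salt 0.02 56 [ 0.4211 -0.2859  0.0265] [ 0.4512 -0.2424  0.035 ]
salt 0.035 170 [ 0.4212 -0.2854  0.0351] [ 0.4507 -0.2431  0.0498]
salt 0.05 125 [ 0.4261 -0.282   0.05  ] [ 0.4479 -0.2453  0.0634]
salt 0.065 115 [ 0.4119 -0.2792  0.0652] [ 0.4457 -0.2456  0.08  ]
salt 0.08 771 [ 0.4125 -0.2787  0.08  ] [ 0.4447 -0.2465  0.0912]
drop 0.02 94 [ 0.4253 -0.146   0.0201] [ 0.4573 -0.127   0.0348]
drop 0.035 109 [ 0.4257 -0.1459  0.0351] [ 0.4574 -0.1231  0.0498]
drop 0.05 400 [ 0.4243 -0.1456  0.05  ] [ 0.457  -0.1141  0.0645]
drop 0.065 317 [ 0.4289 -0.1404  0.0652] [ 0.4521 -0.1181  0.0798]
drop 0.08 68 [ 0.4345 -0.1351  0.0801] [ 0.4473 -0.1272  0.0945]
drop 0.095 155 [ 0.4341 -0.1347  0.095 ] [ 0.4467 -0.1228  0.1031]
```

move_arm(motion=[[[0.64,-0.64,-0.03,0,0,-0.91],[0.69,-0.6,-0.03,0,0,-0.91],[0.73,-0.55,-0.03,0,0,-0.91],[0.76,-0.49,-0.03,0,0,-0.91],[0.8,-0.43,-0.03,0,0,-0.91]]])

```text
time_s: 2.5
position: [0.4241, -0.1639, 0.2941]
tool_rot: [-3.141, 0.0, 1.115]
wrist_force: [0.9, 0.2, -0.1]
grip_width: 0.0852
gripper_force: 0.0
```

```bash
cat > rail.py <<'E'
from h import *
T=tcpT(); c=r.capture("wrist"); W=cloud(c,T@np.array(c["hand_eye"])); x,y,z=W[...,0],W[...,1],W[...,2]
m=(z>.155)&(z<.178)&(np.abs(x-.585+.128*y)<.02)&(y>-.12)&(y<.15); Q=W[m]; print(len(Q))
# per-slice extents
e=[]
for a in np.arange(-.12,.15,.02):
    q=Q[(Q[:,1]>=a)&(Q[:,1]<a+.02)]
    if len(q)>10:
        lo,hi=np.percentile(q[:,0]+.128*(q[:,1]-a-.01),[2,98]); e.append((a+.01,(lo+hi)/2,hi-lo,np.percentile(q[:,2],95)))
e=np.array(e); print(np.round(e,4))
if len(e)>2: k=np.polyfit(e[:,0],e[:,1],1); print("yaw",np.arctan(-k[0]),"x(y)",k)
for lo,hi in((-.2,-.1),(.12,.2)):
    s=W[(z>.177)&(z<.2)&(np.abs(x-.585+.128*y)<.02)&(y>lo)&(y<hi)]
    if len(s)>5: print("cap",len(s),s.min(0),s.max(0))
E
python3 rail.py
```

```text
614
[[-0.11    0.5979  0.0087  0.1708]
 [-0.09    0.5954  0.009   0.1709]]
cap 387 [ 0.59333829 -0.14630174  0.1771249 ] [ 0.60903845 -0.12995721  0.18565083]
```

move_arm(motion=[[[0.83,-0.37,-0.03,0,0,-0.91],[0.86,-0.32,-0.03,0,0,-0.91],[0.87,-0.25,-0.03,0,0,-0.91],[0.89,-0.18,-0.03,0,0,-0.91],[0.9,-0.12,-0.03,0,0,-0.91]]])

```text
time_s: 2.97
position: [0.4292, -0.0275, 0.2988]
tool_rot: [-3.141, 0.0, 1.479]
wrist_force: [0.2, 0.4, 0.6]
grip_width: 0.0852
gripper_force: 0.0
```

move_arm(motion=[[[0.91,-0.06,-0.03,0,0,-0.91],[0.84,0.08,0,0,0,-0.22],[0.83,0.1,0,0,0,-0.22],[0.83,0.11,0,0,0,-0.22],[0.83,0.13,0,0,0,-0.22]]])

```text
time_s: 3.38
position: [0.4424, 0.1, 0.2997]
tool_rot: [-3.141, 0.001, 1.62]
wrist_force: [0.0, -0.9, -0.4]
grip_width: 0.0855
gripper_force: 0.0
```

move_arm(motion=[[[0.83,0.14,0,0,0,-0.22],[0.82,0.16,0,0,0,-0.22],[0.82,0.17,0,0,0,-0.22],[0.82,0.19,0,0,0,-0.22],[0,0,0,0,0,0]]])

```text
time_s: 3.8
position: [0.4551, 0.2023, 0.2994]
tool_rot: [-3.141, -0.002, 1.693]
wrist_force: [0.5, -0.7, -0.8]
grip_width: 0.0852
gripper_force: 0.0
```

```bash
cat > cad.py <<'E'
from h import *
T=tcpT(); c=r.capture("wrist"); W=cloud(c,T@np.array(c["hand_eye"])); img=c["img"].astype(int)
blue=(img[...,2]>img[...,0]+50)&(img[...,2]>img[...,1]+25); P=W[blue]
print(np.round(T[:3,3],4),len(P))
Q=P[(P[:,2]>.085)&(P[:,2]<.12)]
c_,sz,a=cv2.minAreaRect(Q[:,:2].astype(np.float32)); print(c_,sz,a,np.percentile(Q[:,2],[5,50,95])); print(np.round(cv2.boxPoints((c_,sz,a)),4).tolist())
save(cv2.resize(c["img"],(800,600)),"w2.png")
v,u=np.nonzero(blue); print(u.min(),u.max(),v.min(),v.max())
E
python3 cad.py; python3 rail.py
```

```text
[0.4551 0.2023 0.2994] 6046
(0.49013856053352356, 0.3395853638648987) (0.020925547927618027, 0.048399414867162704) 10.700584411621094 [0.09862811 0.10006091 0.10137108]
[[0.47540000081062317, 0.3614000082015991], [0.4844000041484833, 0.3138999938964844], [0.5048999786376953, 0.31769999861717224], [0.4959000051021576, 0.3652999997138977]]
235 323 0 92
354
[[0.03   0.5786 0.0045 0.1696]
 [0.05   0.5781 0.0091 0.1706]
 [0.07   0.5749 0.0082 0.1707]
 [0.15   0.5659 0.0087 0.1708]]
yaw 0.1100377919961121 x(y) [-0.11048408  0.58266237]
cap 279 [0.55521154 0.16082832 0.17711683] [0.57163112 0.17742972 0.18471191]
```

Run:
```python
from h import *
plan((.486,.369,.17,1.736),(.486,.369,.086,1.736))
```

```text
wp (0.486, 0.369, 0.17, 1.736) rows 7
[ [0.78,0.25,0.61,0,0,-0.08],[0.79,0.25,0.62,0,0,-0.08],[0.78,0.25,0.61,0,0,-0.08],[0.78,0.27,0.62,0,0,-0.08],[0.77,0.26,0.61,0,0,-0.08] ]
[ [0.78,0.27,0.62,0,0,-0.08],[0.77,0.28,0.61,0,0,-0.08] ]
wp (0.486, 0.369, 0.086, 1.736) rows 4
[ [0,0,0.7,0,0,0],[0,0,0.7,0,0,0],[0,0,0.7,0,0,0],[0.01,0,0.7,0,0,0] ]
```

move_arm(motion=[[[0.78,0.25,0.61,0,0,-0.08],[0.79,0.25,0.62,0,0,-0.08],[0.78,0.25,0.61,0,0,-0.08],[0.78,0.27,0.62,0,0,-0.08],[0.77,0.26,0.61,0,0,-0.08]]])

```text
time_s: 4.32
position: [0.4776, 0.3201, 0.2069]
tool_rot: [3.141, 0.001, 1.721]
wrist_force: [0.5, -0.2, 1.0]
grip_width: 0.0853
gripper_force: 0.0
```

move_arm(motion=[[[0.78,0.27,0.62,0,0,-0.08],[0.77,0.28,0.61,0,0,-0.08],[0,0,0,0,0,0]]])

```text
time_s: 4.57
position: [0.485, 0.3697, 0.166]
tool_rot: [-3.136, 0.002, 1.736]
wrist_force: [-0.6, -0.7, -0.1]
grip_width: 0.0853
gripper_force: 0.0
```

move_arm(motion=[[[0,0,0.7,0,0,0],[0,0,0.7,0,0,0],[0,0,0.7,0,0,0],[0,0,0.7,0,0,0],[0,0,0,0,0,0]]])

```text
time_s: 4.98
position: [0.4835, 0.3653, 0.0824]
tool_rot: [-3.134, 0.004, 1.734]
wrist_force: [-1.9, 0.1, -1.8]
grip_width: 0.0853
gripper_force: 0.0
```

move_arm(motion=[[[0,0,0,0,0,0],[0,0,0,0,0,0],[0,0,0,0,0,0],[0,0,0,0,0,0],[0,0,0,0,0,0]]], fingers=-1, force=40)

```text
time_s: 5.4
position: [0.4866, 0.37, 0.0886]
tool_rot: [3.139, -0.001, 1.736]
wrist_force: [0.8, 0.1, -0.6]
grip_width: 0.0254
gripper_force: 0.0
```

move_arm(motion=[[[0,0,0,0,0,0],[0,0,0,0,0,0],[0,0,0,0,0,0],[0,0,0,0,0,0],[0,0,0,0,0,0]]])

```text
time_s: 5.82
position: [0.4867, 0.3701, 0.0885]
tool_rot: [3.139, -0.001, 1.737]
wrist_force: [-1.1, -0.9, 5.7]
grip_width: 0.0205
gripper_force: 40.8
```

move_arm(motion=[[[0,0,-0.3,0,0,0],[0,0,-0.6,0,0,0],[0,0,-0.9,0,0,0],[0,0,-0.9,0,0,0],[0,0,-0.9,0,0,0]]], force=60)

```text
time_s: 6.23
position: [0.4843, 0.3688, 0.1945]
tool_rot: [-3.138, 0.001, 1.736]
wrist_force: [1.0, 0.1, -4.9]
grip_width: 0.0196
gripper_force: 59.2
```

move_arm(motion=[[[0,0,-0.6,0,0,0],[0,0,-0.4,0,0,0],[0,0,0,0,0,0],[0,0,0,0,0,0]]])

```text
time_s: 6.57
position: [0.4853, 0.3694, 0.2245]
tool_rot: [-3.141, 0.0, 1.736]
wrist_force: [0.1, -0.7, -3.5]
grip_width: 0.0195
gripper_force: 59.3
```

Run:
```python
from h import *
T=tcpT(); print(r.sense()["wrist_force"],r.sense()["wrist_torque"],np.round(T[:3,3],4))
c=r.capture("wrist"); save(cv2.resize(c["img"],(640,480)),"w3.png")
W=cloud(c,np.array(c["hand_eye"])); img=c["img"].astype(int)
blue=(img[...,2]>img[...,0]+50)&(img[...,2]>img[...,1]+25); P=W[blue]; print(len(P))
if len(P)>50: print(np.percentile(P,[2,50,98],axis=0))
plan((.5823,.0155,.224,1.694))
```

```text
[ 0.06333581 -0.65198365 -3.46542302] [-0.00525516 -0.14117871  0.02709096] [0.4853 0.3694 0.2245]
31565
[[nan nan nan]
 [nan nan nan]
 [nan nan nan]]
wp (0.5823, 0.0155, 0.224, 1.694) rows 13
[ [-0.93,0.1,0,0,0,0.04],[-0.94,0.1,0,0,0,0.04],[-0.93,0.1,0,0,0,0.04],[-0.94,0.11,-0.01,0,0,0.04],[-0.93,0.11,0,0,0,0.04] ]
[ [-0.94,0.11,0,0,0,0.04],[-0.93,0.12,0,0,0,0.04],[-0.93,0.11,0,0,0,0.04],[-0.93,0.13,0,0,0,0.04],[-0.93,0.12,0,0,0,0.04] ]
[ [-0.94,0.13,-0.01,0,0,0.04],[-0.93,0.13,0,0,0,0.04],[-0.93,0.13,0,0,0,0.04] ]
```

View pics/w3.png

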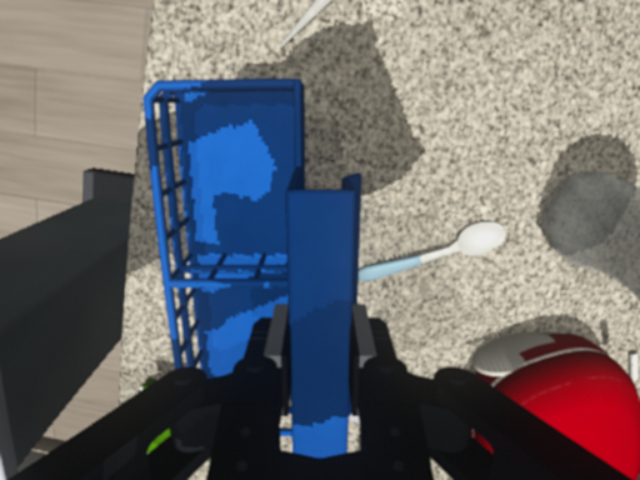

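The view shows the caddy gripped by its saddle, with the saddle column at about (320,320) between the pads and the basket level to the left. Moving above the bar.

move_arm(motion=[[[-0.5,0.05,0,0,0,0.04],[-0.94,0.1,0,0,0,0.04],[-0.93,0.1,0,0,0,0.04],[-0.94,0.11,-0.01,0,0,0.04],[-0.93,0.11,0,0,0,0.04]]])

```text
time_s: 7.03
position: [0.5185, 0.2439, 0.2226]
tool_rot: [-3.137, 0.001, 1.721]
wrist_force: [0.3, -0.1, -3.5]
grip_width: 0.02
gripper_force: 59.2
```

move_arm(motion=[[[-0.94,0.11,0,0,0,0.04],[-0.93,0.12,0,0,0,0.04],[-0.93,0.11,0,0,0,0.04],[-0.93,0.13,0,0,0,0.04],[-0.93,0.12,0,0,0,0.04]]])

```text
time_s: 7.45
position: [0.5558, 0.1081, 0.2227]
tool_rot: [-3.137, 0.0, 1.704]
wrist_force: [-0.3, -0.3, -3.1]
grip_width: 0.0197
gripper_force: 59.2
```

move_arm(motion=[[[-0.94,0.13,0,0,0,0.04],[-0.93,0.13,0,0,0,0.04],[-0.93,0.13,0,0,0,0.04],[-0.4,0.05,0,0,0,0],[0,0,0,0,0,0]]])

```text
time_s: 7.87
position: [0.5818, 0.0135, 0.2229]
tool_rot: [-3.138, 0.001, 1.691]
wrist_force: [-0.3, -1.0, -4.0]
grip_width: 0.0194
gripper_force: 59.2
```

```bash
cat > held.py <<'E'
from h import *
T=tcpT(); c=r.capture("wrist")
L=cloud(c,np.array(c["hand_eye"])); W=cloud(c,T@np.array(c["hand_eye"])); img=c["img"].astype(int)
print("tcp",np.round(T[:3,3],4), r.sense()["tool_rot"])
blue=(img[...,2]>img[...,0]+40)&(img[...,2]>img[...,1]+20)&np.isfinite(L[...,0])
P=L[blue]; print(len(P))
for lo,hi in((-.03,0.01),(.03,.06),(.06,.1)):
    Q=P[(P[:,2]>lo)&(P[:,2]<hi)]
    if len(Q)<30: print(lo,len(Q));continue
    c_,sz,a=cv2.minAreaRect(Q[:,:2].astype(np.float32)); print(lo,len(Q),np.round(cv2.boxPoints((c_,sz,a)),4).tolist(),np.percentile(Q[:,2],[5,50,95]))
Q=P[(P[:,2]>-.03)&(P[:,2]<.01)]
A=np.c_[Q[:,:2],np.ones(len(Q))]; print("top plane (slope tool x, y, z0)",np.linalg.lstsq(A,Q[:,2],rcond=None)[0])
Q=P[(P[:,2]>.08)&(P[:,2]<.1)]
if len(Q)>50: A=np.c_[Q[:,:2],np.ones(len(Q))]; print("floor plane",len(Q),np.linalg.lstsq(A,Q[:,2],rcond=None)[0])
x,y,z=W[...,0],W[...,1],W[...,2]
for lo,hi in((-.2,-.1),(.12,.2)):
    s=W[(z>.177)&(z<.19)&(np.abs(x-.585+.128*y)<.02)&(y>lo)&(y<hi)&~blue]
    if len(s)>5: print("cap",len(s),s.min(0),s.max(0))
for a in np.arange(.06,.16,.02):
    q=W[(z>.158)&(z<.175)&(np.abs(x-.585+.128*y)<.02)&(y>a)&(y<a+.02)&~blue]
    if len(q)>20: lo,hi=np.percentile(q[:,0]+.123*(q[:,1]-a-.01),[2,98]); print(round(a+.01,3),len(q),(lo+hi)/2,hi-lo, "pred",.5823-.123*(a+.01-.0155))
E
python3 held.py
```

```text
tcp [0.5818 0.0135 0.2229] [-3.13804537e+00 -8.07386830e-04  1.69173935e+00]
32399
-0.03 10654 [[-0.04729999974370003, -0.023800000548362732], [0.05570000037550926, -0.023900000378489494], [0.05570000037550926, 0.010099999606609344], [-0.047200001776218414, 0.010200000368058681]] [-0.01244082 -0.01149998 -0.01047287]
0.03 3864 [[-0.08889999985694885, -0.008899999782443047], [-0.0885000005364418, -0.07509999722242355], [0.09059999883174896, -0.07410000264644623], [0.09030000120401382, -0.00800000037997961]] [0.04258132 0.04433342 0.04656925]
0.06 17370 [[-0.08810000121593475, -0.009100000374019146], [-0.08780000358819962, -0.07509999722242355], [0.08720000088214874, -0.07429999858140945], [0.0869000032544136, -0.008299999870359898]] [0.06224871 0.08510626 0.08629446]
top plane (slope tool x, y, z0) [ 0.00535615 -0.0236878  -0.01148211]
floor plane 15458 [0.00217529 0.00700148 0.08547442]
0.07 684 0.573511262041219 0.014444822099337729 pred 0.5755965000000001
0.09 703 0.5710490536963082 0.014098103165123166 pred 0.5731365
0.11 772 0.5712256578329992 0.009733425423664288 pred 0.5706765
0.13 611 0.5684788778655379 0.010029697033469676 pred 0.5682165
```

move_arm(motion=[[[0,0.06,0.2,0,0,0],[0,0,0.3,0,0,0],[0,0,0.3,0,0,0],[0,0,0.2,0,0,0],[0,0,0,0,0,0]]])

```text
time_s: 8.33
position: [0.5824, 0.0179, 0.1921]
tool_rot: [-3.137, -0.001, 1.696]
wrist_force: [-0.1, 0.6, -3.1]
grip_width: 0.0196
gripper_force: 59.1
```

```bash
python3 held.py | grep -v 0.0[36]; python3 -c "
from bench import r;s=r.sense();print(s['wrist_force'],s['wrist_torque'])"
```

```text
tcp [0.5824 0.0179 0.1921] [-3.13813153e+00 -5.79066907e-04  1.69572533e+00]
32347
top plane (slope tool x, y, z0) [ 0.00414112 -0.02205709 -0.01146531]
floor plane 15489 [0.00159562 0.00683726 0.08545489]
0.07 675 0.5790895424487958 0.023128445458889257 pred 0.5755965000000001
0.09 993 0.5735362276613531 0.009834181666133257 pred 0.5731365
0.11 1068 0.571106413829348 0.009755259098219282 pred 0.5706765
0.13 681 0.5686789027892547 0.009725106886851131 pred 0.5682165
[-0.62648198  0.79693921 -4.41046304] [ 0.01663828 -0.11155063  0.01295519]
```

move_arm(motion=[[[0,0.03,0.2,0,0,0],[0,0,0.2,0,0,0],[0,0,0.2,0,0,0],[0,0,0.2,0,0,0],[0,0,0,0,0,0]]])

```text
time_s: 8.8
position: [0.5842, 0.0171, 0.1693]
tool_rot: [-3.139, -0.0, 1.695]
wrist_force: [-1.1, -0.3, -4.4]
grip_width: 0.0199
gripper_force: 59.2
```

move_arm(motion=[[[0,0,0.15,0,0,0],[0,0,0,0,0,0],[0,0,0,0,0,0]]])

```text
time_s: 9.05
position: [0.5852, 0.0171, 0.1665]
tool_rot: [-3.141, -0.0, 1.694]
wrist_force: [0.5, 1.2, -4.5]
grip_width: 0.0199
gripper_force: 59.2
```

move_arm(motion=[[[0,0,0.12,0,0,0],[0,0,0,0,0,0],[0,0,0,0,0,0]]])

```text
time_s: 9.3
position: [0.5852, 0.0171, 0.163]
tool_rot: [-3.142, -0.0, 1.695]
wrist_force: [1.0, 1.2, -4.0]
grip_width: 0.0197
gripper_force: 59.2
```

```bash
python3 held.py | grep -v 0.0[36]; python3 -c "
from bench import r;s=r.sense();print(s['position'],s['wrist_force'],s['wrist_torque'])"
```

```text
tcp [0.5852 0.0171 0.163 ] [ 3.14136757e+00 -3.53110820e-06  1.69452669e+00]
32004
top plane (slope tool x, y, z0) [ 0.00523505 -0.02402107 -0.01147483]
floor plane 15495 [0.00145285 0.00665928 0.08546248]
0.07 672 0.57935483619386 0.016346020884703716 pred 0.5755965000000001
0.09 1447 0.5737269446936671 0.009522243375531314 pred 0.5731365
0.11 1574 0.5711330739743359 0.00948104548690687 pred 0.5706765
0.13 377 0.5688496948007788 0.0097115592999365 pred 0.5682165
[0.58532693 0.01711743 0.16311931] [ 1.50980293e+00 -3.37121898e-03 -4.32354226e+00] [ 0.01222246 -0.08209281  0.02819643]
```

move_arm(motion=[[[0,-0.04,0.05,0,0,0],[0,0,0.04,0,0,0],[0,0,0,0,0,0]]])

```text
time_s: 9.6
position: [0.5844, 0.0169, 0.1616]
tool_rot: [3.14, 0.0, 1.695]
wrist_force: [-1.9, 0.1, 2.8]
grip_width: 0.0195
gripper_force: 60.0
```

move_arm(motion=[[[0,0,0,0,0,0],[0,0,0,0,0,0],[0,0,0,0,0,0],[0,0,0,0,0,0],[0,0,0,0,0,0]]], fingers=0.4)

```text
time_s: 10.02
position: [0.5842, 0.017, 0.1604]
tool_rot: [3.141, 0.0, 1.695]
wrist_force: [-0.0, 0.0, -0.1]
grip_width: 0.0598
gripper_force: 0.0
```

```bash
python3 held.py; python3 -c "
from bench import r;s=r.sense();print(s['position'],s['wrist_force'],s['wrist_torque'],s['grip_width'])"
```

```text
tcp [0.5842 0.017  0.1604] [3.14150037e+00 1.15067109e-05 1.69463212e+00]
33151
-0.03 10914 [[-0.04560000076889992, -0.04430000111460686], [0.08669999986886978, -0.044599998742341995], [0.0868000015616417, 0.00989999994635582], [-0.045499999076128006, 0.010200000368058681]] [-0.01369304 -0.01272626 -0.01165226]
0.03 3615 [[-0.09009999781847, -0.009600000455975533], [-0.08980000019073486, -0.07419999688863754], [0.09049999713897705, -0.07339999824762344], [0.09019999951124191, -0.008700000122189522]] [0.04227066 0.04432385 0.04608457]
0.06 17638 [[-0.09080000221729279, -0.01679999940097332], [-0.08889999985694885, -0.07729999721050262], [0.08869999647140503, -0.07180000096559525], [0.0869000032544136, -0.01140000019222498]] [0.06238543 0.08485174 0.0860799 ]
top plane (slope tool x, y, z0) [ 0.00316564 -0.08621703 -0.01267221]
floor plane 15670 [ 0.00012626 -0.01738775  0.08422924]
0.07 662 0.5789672508095586 0.015140878127590351 pred 0.5755965000000001
0.09 1507 0.5736437554501899 0.0096436078881601 pred 0.5731365
0.11 1651 0.571168778889311 0.009412835500118844 pred 0.5706765
0.13 346 0.5686853858007577 0.009924657846328677 pred 0.5682165
[0.58412972 0.01696157 0.16037061] [ 1.3533793  -0.30697002  0.06069591] [-0.00596044 -0.01432737  0.00255638] 0.059542916260296425
```

move_arm(motion=[[[0,0,-0.3,0,0,0],[0,0,-0.6,0,0,0],[0,0,-0.9,0,0,0],[0,0,-0.9,0,0,0],[0,0,-0.9,0,0,0]]])

```text
time_s: 10.48
position: [0.5838, 0.017, 0.27]
tool_rot: [-3.141, -0.0, 1.695]
wrist_force: [0.6, 0.3, -0.7]
grip_width: 0.0601
gripper_force: 0.0
```

Run:
```python
from h import *
plan((.50,-.05,.30,1.2),(.4287,-.2627,.20,.123),(.4287,-.2627,.058,.123))
```

```text
wp (0.5, -0.05, 0.3, 1.2) rows 7
[ [-0.27,-0.44,-0.14,0,0,0.88],[-0.29,-0.41,-0.15,0,0,0.88],[-0.33,-0.39,-0.14,0,0,0.88],[-0.35,-0.37,-0.14,0,0,0.88],[-0.38,-0.35,-0.14,0,0,0.88] ]
[ [-0.4,-0.32,-0.15,0,0,0.88],[-0.42,-0.28,-0.14,0,0,0.88] ]
wp (0.4287, -0.2627, 0.2, 0.123) rows 14
[ [-0.53,0.02,0.24,0,0,0.96],[-0.53,0.07,0.24,0,0,0.96],[-0.53,0.11,0.23,0,0,0.96],[-0.51,0.14,0.24,0,0,0.96],[-0.5,0.19,0.24,0,0,0.96] ]
[ [-0.49,0.22,0.24,0,0,0.96],[-0.47,0.26,0.24,0,0,0.96],[-0.44,0.29,0.23,0,0,0.96],[-0.43,0.33,0.24,0,0,0.96],[-0.39,0.36,0.24,0,0,0.96] ]
[ [-0.37,0.39,0.24,0,0,0.96],[-0.34,0.41,0.24,0,0,0.96],[-0.3,0.44,0.23,0,0,0.96],[-0.27,0.46,0.24,0,0,0.96] ]
wp (0.4287, -0.2627, 0.058, 0.123) rows 6
[ [0,0,0.79,0,0,0.01],[0,0,0.79,0,0,0.01],[0,0,0.79,0,0,0.01],[0,0,0.79,0,0,0.01],[0,0,0.79,0,0,0.01] ]
[ [0,0,0.79,0,0,0.01] ]
```

move_arm(motion=[[[-0.27,-0.44,-0.14,0,0,0.88],[-0.29,-0.41,-0.15,0,0,0.88],[-0.33,-0.39,-0.14,0,0,0.88],[-0.35,-0.37,-0.14,0,0,0.88],[-0.38,-0.35,-0.14,0,0,0.88]]], fingers=1)

```text
time_s: 10.9
position: [0.5237, -0.0312, 0.2907]
tool_rot: [3.141, -0.0, 1.339]
wrist_force: [1.0, -0.8, 0.7]
grip_width: 0.0854
gripper_force: 0.0
```

move_arm(motion=[[[-0.4,-0.32,-0.15,0,0,0.88],[-0.42,-0.28,-0.14,0,0,0.88],[-0.53,0.02,0.24,0,0,0.96],[-0.53,0.07,0.24,0,0,0.96],[-0.53,0.11,0.23,0,0,0.96]]])

```text
time_s: 11.32
position: [0.485, -0.0962, 0.2781]
tool_rot: [3.14, -0.001, 0.968]
wrist_force: [-0.5, -0.2, -0.5]
grip_width: 0.0854
gripper_force: 0.0
```

move_arm(motion=[[[-0.51,0.14,0.24,0,0,0.96],[-0.5,0.19,0.24,0,0,0.96],[-0.49,0.22,0.24,0,0,0.96],[-0.47,0.26,0.24,0,0,0.96],[-0.44,0.29,0.23,0,0,0.96]]])

```text
time_s: 11.73
position: [0.4594, -0.1722, 0.2418]
tool_rot: [3.141, -0.0, 0.584]
wrist_force: [-0.5, 0.5, -0.7]
grip_width: 0.0856
gripper_force: 0.0
```

move_arm(motion=[[[-0.43,0.33,0.24,0,0,0.96],[-0.39,0.36,0.24,0,0,0.96],[-0.37,0.39,0.24,0,0,0.96],[-0.34,0.41,0.24,0,0,0.96],[-0.3,0.44,0.23,0,0,0.96]]])

```text
time_s: 12.15
position: [0.4338, -0.2483, 0.2061]
tool_rot: [3.141, -0.001, 0.2]
wrist_force: [-0.3, 1.3, -0.1]
grip_width: 0.0855
gripper_force: 0.0
```

move_arm(motion=[[[-0.27,0.46,0.24,0,0,0.96],[0,0,0,0,0,0],[0,0,0,0,0,0]]])

```text
time_s: 12.4
position: [0.4286, -0.263, 0.1986]
tool_rot: [-3.141, 0.0, 0.126]
wrist_force: [-0.4, -0.4, 0.2]
grip_width: 0.0855
gripper_force: 0.0
```

Run:
```python
from h import *
print(r.sense()["qpos"])
plan((.4287,-.2627,.130,.123),(.4287,-.2627,.057,.123))
c=r.capture("scene"); i=c["img"]; save(cv2.resize(i[130:322,190:446],(800,600)),"s2.png"); np.savez("s2.npz",W=cloud(c),img=i)
c=r.capture("top"); W=cloud(c); i=c["img"].astype(int)
b=(i[...,2]>i[...,0]+50)&(i[...,2]>i[...,1]+25)&(W[...,0]>.48)&(W[...,0]<.65)&(np.abs(W[...,1])<.2); Q=W[b]
for lo,hi in((.16,.19),(.1,.135),(.06,.09)):
    q=Q[(Q[:,2]>lo)&(Q[:,2]<hi)]
    if len(q)>20: print(lo,len(q),np.round(cv2.boxPoints(cv2.minAreaRect(q[:,:2].astype(np.float32))),4).tolist(),np.median(q[:,2]))
```

```text
[-6.00108235e-01 -3.34522553e-02  2.01078425e+00  3.82965323e-04
  1.16482300e+00  8.44280482e-01]
wp (0.4287, -0.2627, 0.13, 0.123) rows 3
[ [0,0,0.76,0,0,0.01],[0,0,0.77,0,0,0.01],[0.01,-0.01,0.76,0,0,0.01] ]
wp (0.4287, -0.2627, 0.057, 0.123) rows 3
[ [0,0,0.81,0,0,0],[0,0,0.81,0,0,0],[0,0.01,0.81,0,0,0] ]
0.16 244 [[0.5669000148773193, 0.06849999725818634], [0.5807999968528748, -0.03869999945163727], [0.6018999814987183, -0.035999998450279236], [0.5878999829292297, 0.07129999995231628]] 0.17275463630611188
0.1 176 [[0.5008000135421753, 0.09529999643564224], [0.5230000019073486, -0.0803999975323677], [0.5885999798774719, -0.0722000002861023], [0.5665000081062317, 0.10360000282526016]] 0.1154420617553652
0.06 900 [[0.5055000185966492, 0.0949999988079071], [0.5332000255584717, -0.08569999784231186], [0.5921000242233276, -0.07670000195503235], [0.5644000172615051, 0.10409999638795853]] 0.07519978314987263
```

View pics/s2.png

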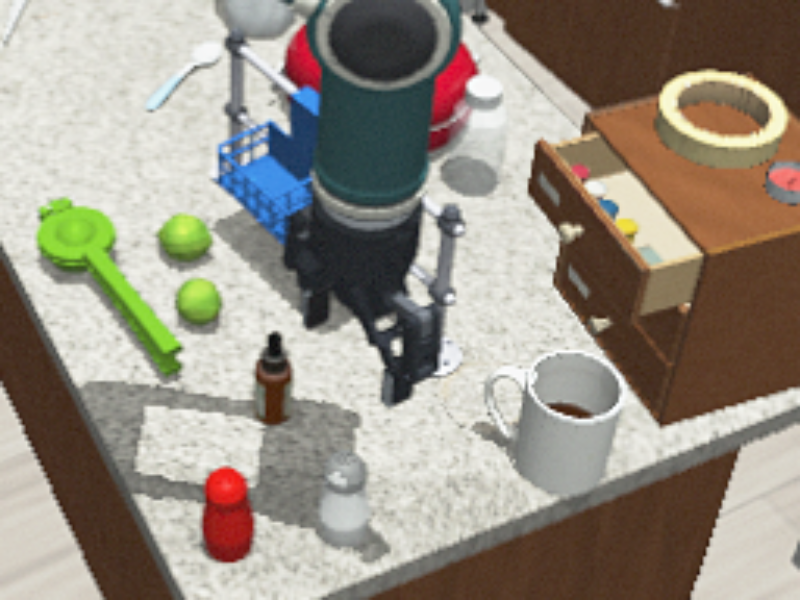

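The caddy hangs on the upper bar, with its basket at about (265,190) in the crop. The salt stands at (345,500) and the limes and mug are undisturbed. Grasping the salt.

move_arm(motion=[[[0,0,0.76,0,0,0.01],[0,0,0.77,0,0,0.01],[0,0,0.76,0,0,0],[0,0,0.8,0,0,0],[0,0,0.81,0,0,0]]])

```text
time_s: 12.92
position: [0.4301, -0.2622, 0.0817]
tool_rot: [3.14, -0.002, 0.127]
wrist_force: [-0.3, -0.6, 0.1]
grip_width: 0.0856
gripper_force: 0.0
```

move_arm(motion=[[[0,0,0.81,0,0,0],[0,0,0,0,0,0],[0,0,0,0,0,0]]])

```text
time_s: 13.17
position: [0.4284, -0.2614, 0.0566]
tool_rot: [-3.14, 0.002, 0.127]
wrist_force: [-0.4, -0.1, 0.4]
grip_width: 0.085
gripper_force: 0.0
```

move_arm(motion=[[[0,0,0,0,0,0],[0,0,0,0,0,0],[0,0,0,0,0,0],[0,0,0,0,0,0],[0,0,0,0,0,0]]], fingers=-1, force=30)

```text
time_s: 13.58
position: [0.4301, -0.2634, 0.059]
tool_rot: [3.14, -0.002, 0.125]
wrist_force: [0.1, 0.0, 3.1]
grip_width: 0.0336
gripper_force: 28.8
```

move_arm(motion=[[[0,0,-0.2,0,0,0],[0,0,-0.6,0,0,0],[0,0,-0.9,0,0,0],[0,0,-0.9,0,0,0],[0,0,-0.9,0,0,0]]])

```text
time_s: 14.0
position: [0.4283, -0.2623, 0.1633]
tool_rot: [-3.141, 0.001, 0.125]
wrist_force: [0.8, -0.5, -1.0]
grip_width: 0.0339
gripper_force: 29.1
```

move_arm(motion=[[[0,0,-0.9,0,0,0],[0,0,-0.9,0,0,0],[0,0,-0.3,0,0,0],[0,0,0,0,0,0]]])

```text
time_s: 14.33
position: [0.4305, -0.2638, 0.2287]
tool_rot: [3.137, -0.005, 0.125]
wrist_force: [0.3, -0.7, -0.3]
grip_width: 0.0336
gripper_force: 29.2
```

Run:
```python
from h import *
print(r.sense()["grip_width"],r.sense()["position"])
plan((.545,-.032,.225,.1235))
```

```text
0.033572133695298524 [ 0.43053767 -0.26384739  0.22867188]
wp (0.545, -0.032, 0.225, 0.1235) rows 9
[ [0.53,-0.8,0.01,0.01,-0.01,0],[0.53,-0.8,0.02,0.01,-0.01,0],[0.52,-0.8,0.01,0.01,-0.01,0],[0.53,-0.8,0.01,0.01,-0.01,0],[0.53,-0.8,0.02,0.01,-0.01,0] ]
[ [0.53,-0.8,0.01,0.01,-0.01,0],[0.52,-0.79,0.01,0.01,-0.01,0],[0.53,-0.8,0.02,0.01,-0.01,0],[0.53,-0.8,0.01,0.01,-0.01,0] ]
```

Run:
```python
from h import *
c=r.capture("wrist"); a=cv2.resize(c["img"],(400,300)); c2=r.capture("scene"); i=c2["img"]; 
W=cloud(c2); Q=W[(np.hypot(W[...,0]-.43,W[...,1]+.263)<.03)&(W[...,2]<.26)&(W[...,2]>.02)]; print(len(Q),np.percentile(Q[:,2],[1,5,25,50]))
b=cv2.resize(i[190:334,240:432],(400,300)); save(np.hstack([a,b]),"g1.png")
```

```text
543 [0.16991777 0.17621313 0.1993466  0.22409026]
```

View pics/g1.png

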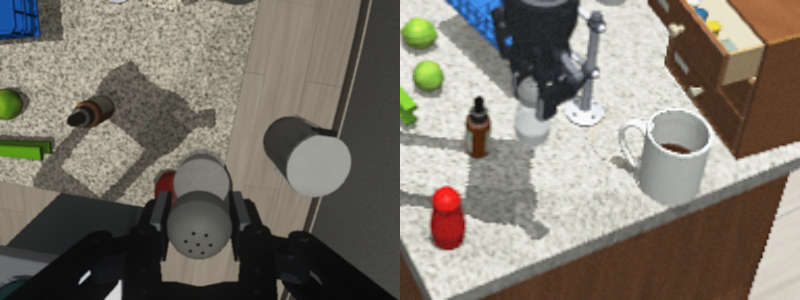

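The shaker is held upright at its waist: cap at (200,230) in the left half, hanging shaker at (530,110) in the right half. Carrying it to the caddy's right cell.

move_arm(motion=[[[0.53,-0.8,0.01,0.01,-0.01,0],[0.53,-0.8,0.02,0.01,-0.01,0],[0.53,-0.8,0.01,0.01,-0.01,0],[0.53,-0.8,0.01,0,0,0],[0.53,-0.8,0.02,0,0,0]]])

```text
time_s: 14.85
position: [0.4915, -0.132, 0.2199]
tool_rot: [-3.137, 0.007, 0.124]
wrist_force: [0.3, -1.1, -1.3]
grip_width: 0.0338
gripper_force: 29.2
```

move_arm(motion=[[[0.53,-0.8,0.01,0,0,0],[0.53,-0.8,0.01,0,0,0],[0.53,-0.8,0,0,0,0],[0.6,-0.8,0,0,0,0],[0,0,0,0,0,0]]])

```text
time_s: 15.27
position: [0.5463, -0.026, 0.2195]
tool_rot: [-3.136, 0.005, 0.128]
wrist_force: [0.6, -0.2, -0.7]
grip_width: 0.034
gripper_force: 29.1
```

move_arm(motion=[[[0,0,0,0,0,0]]])

```text
time_s: 15.35
position: [0.5448, -0.0289, 0.2195]
tool_rot: [-3.138, 0.008, 0.128]
wrist_force: [0.2, -0.2, -0.1]
grip_width: 0.0337
gripper_force: 29.1
```

```bash
cat > bask.py <<'E'
from h import *
T=tcpT(); print(np.round(T[:3,3],4),r.sense()["tool_rot"])
c=r.capture("wrist"); W=cloud(c,T@np.array(c["hand_eye"])); i=c["img"].astype(int)
b=(i[...,2]>i[...,0]+45)&(i[...,2]>i[...,1]+20)&np.isfinite(W[...,0]); Q=W[b]; print(len(Q))
for lo,hi in((.155,.19),(.108,.125),(.065,.09)):
    q=Q[(Q[:,2]>lo)&(Q[:,2]<hi)]
    if len(q)>20: print(lo,len(q),np.round(cv2.boxPoints(cv2.minAreaRect(q[:,:2].astype(np.float32))),4).tolist(),np.median(q[:,2]))
c=r.capture("top"); W=cloud(c); i=c["img"].astype(int)
b=(i[...,2]>i[...,0]+50)&(i[...,2]>i[...,1]+25)&(W[...,0]>.48)&(W[...,0]<.65)&(np.abs(W[...,1])<.2); Q=W[b]; print("top",len(Q))
for lo,hi in((.16,.19),(.1,.135),(.06,.09)):
    q=Q[(Q[:,2]>lo)&(Q[:,2]<hi)]
    if len(q)>20: print(lo,len(q),np.round(cv2.boxPoints(cv2.minAreaRect(q[:,:2].astype(np.float32))),4).tolist(),np.median(q[:,2]))
E
python3 bask.py
```

```text
[ 0.5448 -0.0289  0.2195] [-3.1381949   0.00751951  0.12795254]
18894
0.155 7639 [[0.5442000031471252, 0.07419999688863754], [0.5586000084877014, -0.06430000066757202], [0.6032999753952026, -0.059700001031160355], [0.5889000296592712, 0.07880000025033951]] 0.17319309258832769
0.108 1584 [[0.5005000233650208, 0.09719999879598618], [0.5232999920845032, -0.0812000036239624], [0.5778999924659729, -0.07419999688863754], [0.5551000237464905, 0.10409999638795853]] 0.11609438051628339
0.065 6984 [[0.501800000667572, 0.09669999778270721], [0.5238999724388123, -0.08049999922513962], [0.5888000130653381, -0.07240000367164612], [0.5666999816894531, 0.10480000078678131]] 0.07539783513987533
top 746
0.16 125 [[0.5271999835968018, -0.045499999076128006], [0.5658000111579895, -0.06030000001192093], [0.611299991607666, 0.05860000103712082], [0.5727999806404114, 0.07339999824762344]] 0.17300900300355515
0.1 103 [[0.5015000104904175, 0.09690000116825104], [0.5177000164985657, -0.08060000091791153], [0.5828999876976013, -0.0746999979019165], [0.5666999816894531, 0.10279999673366547]] 0.11531436938691697
0.06 493 [[0.5103999972343445, 0.09239999949932098], [0.5311999917030334, -0.08110000193119049], [0.5867000222206116, -0.07440000027418137], [0.5659000277519226, 0.09910000115633011]] 0.07490959789370555
```

move_arm(motion=[[[0.18,0.12,0,0,0,0],[0,0,0.5,0,0,0],[0,0,0.6,0,0,0],[0,0,0.6,0,0,0],[0,0,0,0,0,0]]])

```text
time_s: 15.87
position: [0.5486, -0.0342, 0.1673]
tool_rot: [-3.138, 0.01, 0.123]
wrist_force: [-0.8, 1.1, -1.4]
grip_width: 0.0336
gripper_force: 29.2
```

move_arm(motion=[[[0,0,0.4,0,0,0],[0,0,0.25,0,0,0],[0,0,0,0,0,0]]])

```text
time_s: 16.12
position: [0.5507, -0.0334, 0.1506]
tool_rot: [-3.139, 0.005, 0.124]
wrist_force: [-0.7, -0.6, -1.1]
grip_width: 0.0341
gripper_force: 29.2
```

move_arm(motion=[[[0,0,0.2,0,0,0],[0,0,0.15,0,0,0],[0,0,0,0,0,0]]])

```text
time_s: 16.37
position: [0.5512, -0.0329, 0.141]
tool_rot: [-3.139, 0.003, 0.125]
wrist_force: [-0.3, 0.3, -1.2]
grip_width: 0.034
gripper_force: 29.2
```

move_arm(motion=[[[0,0,0.1,0,0,0],[0,0,0,0,0,0],[0,0,0,0,0,0]]])

```text
time_s: 16.62
position: [0.5516, -0.0329, 0.1387]
tool_rot: [-3.139, 0.002, 0.125]
wrist_force: [-0.2, 0.0, -1.2]
grip_width: 0.0342
gripper_force: 29.2
```

move_arm(motion=[[[0,0,0.06,0,0,0],[0,0,0,0,0,0],[0,0,0,0,0,0]]])

```text
time_s: 16.87
position: [0.5516, -0.0329, 0.1368]
tool_rot: [-3.139, 0.002, 0.125]
wrist_force: [-0.3, -0.1, -0.7]
grip_width: 0.0339
gripper_force: 29.2
```

move_arm(motion=[[[0,0,0.06,0,0,0],[0,0,0,0,0,0],[0,0,0,0,0,0]]])

```text
time_s: 17.12
position: [0.5515, -0.0329, 0.1349]
tool_rot: [-3.139, 0.003, 0.125]
wrist_force: [0.4, -0.0, -1.0]
grip_width: 0.0333
gripper_force: 29.2
```

move_arm(motion=[[[0,0,0.05,0,0,0],[0,0,0,0,0,0],[0,0,0,0,0,0]]])

```text
time_s: 17.37
position: [0.5519, -0.0329, 0.1344]
tool_rot: [-3.139, 0.002, 0.125]
wrist_force: [-2.7, 1.0, 5.2]
grip_width: 0.0341
gripper_force: 30.0
```

Run:
```python
from h import *
print(r.sense()["wrist_force"],r.sense()["position"])
c=r.capture("wrist"); save(cv2.resize(c["img"],(640,480)),"g2.png")
```

```text
[-2.73451034  0.97059307  5.24544102] [ 0.55192597 -0.032932    0.13440417]
```

View pics/g2.png

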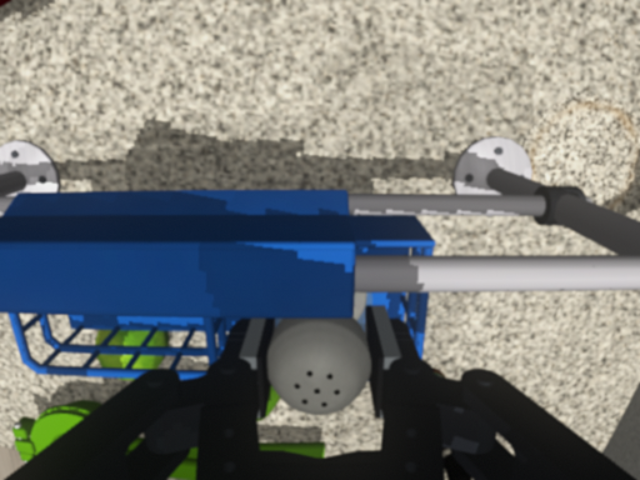

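The salt is in the right cell (cap at (318,365)) and resting on the floor, with the saddle parallel to the bar. Releasing.

move_arm(motion=[[[0,0,-0.02,0,0,0],[0,0,0,0,0,0],[0,0,0,0,0,0],[0,0,0,0,0,0]]], fingers=0.3)

```text
time_s: 17.75
position: [0.5514, -0.0329, 0.1338]
tool_rot: [-3.139, 0.003, 0.125]
wrist_force: [0.4, 0.2, 0.7]
grip_width: 0.0558
gripper_force: 0.0
```

move_arm(motion=[[[0,0,-0.3,0,0,0],[0,0,-0.6,0,0,0],[0,0,-0.9,0,0,0],[0,0,-0.9,0,0,0],[0,0,-0.6,0,0,0]]])

```text
time_s: 18.17
position: [0.5529, -0.0333, 0.2364]
tool_rot: [-3.14, -0.001, 0.125]
wrist_force: [0.7, 0.3, -1.0]
grip_width: 0.0555
gripper_force: 0.0
```

```bash
cat > chk.py <<'E'
from h import *
T=tcpT(); c=r.capture("wrist"); W=cloud(c,T@np.array(c["hand_eye"])); i=c["img"].astype(int)
x,y,z=W[...,0],W[...,1],W[...,2]
b=(i[...,2]>i[...,0]+45)&(i[...,2]>i[...,1]+20)&np.isfinite(x)
grey=(np.ptp(i,axis=2)<30)&(np.hypot(x-.55,y+.033)<.035)&(z>.08)&(z<.19)
for a in np.arange(.08,.19,.015):
    q=W[grey&(z>=a)&(z<a+.015)]
    if len(q)>15: print("salt",round(a,3),len(q),np.round(q.min(0),4),np.round(q.max(0),4))
q=W[b&(z>.155)]; print(len(q))
if len(q)>20: print("saddle",np.round(cv2.boxPoints(cv2.minAreaRect(q[:,:2].astype(np.float32))),4).tolist(),np.percentile(q[:,2],[5,50,95]))
save(cv2.resize(c["img"],(640,480)),"g3.png")
E
python3 chk.py
python3 - <<'E'
from h import *
plan((.46,-.115,.24,.125),(.4405,-.1293,.16,.125),(.4405,-.1293,.045,.125))
E
```

```text
salt 0.095 31 [ 0.5219 -0.056   0.0968] [ 0.5704 -0.0429  0.11  ]
salt 0.11 164 [ 0.5159 -0.0513  0.1102] [ 0.57   -0.0148  0.1249]
salt 0.125 384 [ 0.5545 -0.0503  0.125 ] [ 0.5676 -0.0158  0.1399]
salt 0.14 349 [ 0.5322 -0.0488  0.14  ] [ 0.5666 -0.0149  0.155 ]
salt 0.155 1625 [ 0.5348 -0.0484  0.155 ] [ 0.5661 -0.0157  0.1663]
salt 0.17 41 [ 0.5778 -0.0383  0.1714] [ 0.5845 -0.0178  0.1739]
5965
saddle [[0.5249999761581421, 0.06469999998807907], [0.5385000109672546, -0.043299999088048935], [0.6010000109672546, -0.03550000116229057], [0.5874999761581421, 0.07249999791383743]] [0.17208332 0.17318046 0.17424396]
wp (0.46, -0.115, 0.24, 0.125) rows 4
[ [-0.87,0.58,0,0,-0.02,0],[-0.87,0.57,-0.01,0,-0.02,0],[-0.87,0.58,0,0,-0.02,0],[-0.87,0.57,0,0,-0.02,0] ]
wp (0.4405, -0.1293, 0.16, 0.125) rows 3
[ [-0.23,0.13,0.89,0,0,0],[-0.24,0.13,0.89,0,0,0],[-0.23,0.13,0.89,0,0,0] ]
wp (0.4405, -0.1293, 0.045, 0.125) rows 5
[ [0,0,0.77,0,0,0],[0,0,0.76,0,0,0],[0,0,0.77,0,0,0],[0,0,0.77,0,0,0],[-0.01,0,0.76,0,0,0] ]
```

move_arm(motion=[[[-0.87,0.58,0,0,0,0],[-0.87,0.57,0,0,0,0],[-0.87,0.58,0,0,0,0],[-0.87,0.57,0,0,0,0],[-0.23,0.13,0.8,0,0,0]]], fingers=0.7)

```text
time_s: 18.63
position: [0.451, -0.1222, 0.2138]
tool_rot: [3.139, -0.005, 0.124]
wrist_force: [0.9, -0.6, 0.3]
grip_width: 0.0727
gripper_force: 0.0
```

move_arm(motion=[[[-0.24,0.13,0.9,0,0,0],[-0.23,0.13,0.9,0,0,0],[0,0,0,0,0,0],[0,0,0,0,0,0]]])

```text
time_s: 18.97
position: [0.4358, -0.1283, 0.1542]
tool_rot: [-3.137, 0.006, 0.124]
wrist_force: [-0.4, -0.5, 0.2]
grip_width: 0.0724
gripper_force: 0.0
```

Run:
```python
from h import *
T=tcpT(); c=r.capture("top"); W=cloud(c); x,y,z=W[...,0],W[...,1],W[...,2]
c=r.capture("scene"); V=cloud(c); Q=V[(np.hypot(V[...,0]-.44,V[...,1]+.128)<.03)&(V[...,2]>.02)&(V[...,2]<.1)]
print(len(Q),Q.min(0),Q.max(0))
plan((.4405,-.1293,.045,.125))
```

```text
244 [ 0.42241809 -0.14680931  0.02036485] [ 0.45570117 -0.11626195  0.09900549]
wp (0.4405, -0.1293, 0.045, 0.125) rows 5
[ [0.01,0.01,0.75,0,0,0],[0.01,0,0.74,0,0,0],[0.01,0.01,0.75,0,0,0],[0.02,0,0.74,0,0,0],[0.01,0.01,0.75,0,0,0] ]
```

move_arm(motion=[[[0.02,0.01,0.75,0,0,0],[0.02,0.01,0.75,0,0,0],[0.01,0.01,0.75,0,0,0],[0.01,0,0.74,0,0,0],[0,0,0.5,0,0,0]]])

```text
time_s: 19.48
position: [0.4407, -0.1292, 0.0509]
tool_rot: [-3.14, 0.0, 0.126]
wrist_force: [-0.1, 0.4, 0.7]
grip_width: 0.0721
gripper_force: 0.0
```

move_arm(motion=[[[0,0,0.2,0,0,0],[0,0,0,0,0,0],[0,0,0,0,0,0],[0,0,0,0,0,0]]])

```text
time_s: 19.82
position: [0.4408, -0.1296, 0.0464]
tool_rot: [-3.141, -0.001, 0.125]
wrist_force: [0.1, 0.1, 0.2]
grip_width: 0.0723
gripper_force: 0.0
```

move_arm(motion=[[[0,0,0.1,0,0,0],[0,0,0,0,0,0],[0,0,0,0,0,0],[0,0,0,0,0,0],[0,0,0,0,0,0]]], fingers=-1, force=30)

```text
time_s: 20.23
position: [0.4392, -0.1292, 0.042]
tool_rot: [-3.139, 0.002, 0.125]
wrist_force: [-0.1, 1.4, 3.5]
grip_width: 0.031
gripper_force: 30.5
```

move_arm(motion=[[[0,0,0,0,0,0],[0,0,-0.2,0,0,0],[0,0,-0.6,0,0,0],[0,0,-0.9,0,0,0],[0,0,-0.9,0,0,0]]])

```text
time_s: 20.65
position: [0.4375, -0.1289, 0.1192]
tool_rot: [-3.138, 0.006, 0.125]
wrist_force: [0.0, -0.4, 0.4]
grip_width: 0.0309
gripper_force: 30.1
```

move_arm(motion=[[[0,0,-0.9,0,0,0],[0,0,-0.9,0,0,0],[0,0,-0.9,0,0,0],[0,0,-0.5,0,0,0],[0,0,0,0,0,0]]])

```text
time_s: 21.07
position: [0.4417, -0.1304, 0.2199]
tool_rot: [3.14, -0.005, 0.125]
wrist_force: [1.2, -0.1, -0.5]
grip_width: 0.031
gripper_force: 30.2
```

Run:
```python
from h import *
s=r.sense(); print(s["grip_width"],s["position"])
T=tcpT(); c=r.capture("scene"); W=cloud(c); p=T[:3,3]
Q=W[(np.hypot(W[...,0]-p[0],W[...,1]-p[1])<.022)&(W[...,2]<.215)&(W[...,2]>.02)]; print(len(Q),np.percentile(Q[:,2],[1,3,10,50]))
a=c["img"][150:306,200:408]; w=r.capture("wrist")["img"]
save(np.hstack([cv2.resize(a,(400,300)),cv2.resize(w,(400,300))]),"g4.png")
plan((.49,-.06,.225,.125),(.5396,.0558,.225,.125))
```

```text
0.030966974089598365 [ 0.4417132  -0.13042485  0.21987537]
118 [0.17780425 0.17875345 0.18138967 0.19642757]
wp (0.49, -0.06, 0.225, 0.125) rows 3
[ [0.66,-0.7,-0.11,-0.01,0.01,0],[0.65,-0.69,-0.1,-0.01,0.01,0],[0.66,-0.7,-0.11,-0.01,0.01,0] ]
wp (0.5396, 0.0558, 0.225, 0.125) rows 5
[ [0.42,-0.72,0,0,0,0],[0.43,-0.73,0,0,0,0],[0.42,-0.72,0,0,0,0],[0.42,-0.73,0,0,0,0],[0.43,-0.72,0,0,0,0] ]
```

View pics/g4.png

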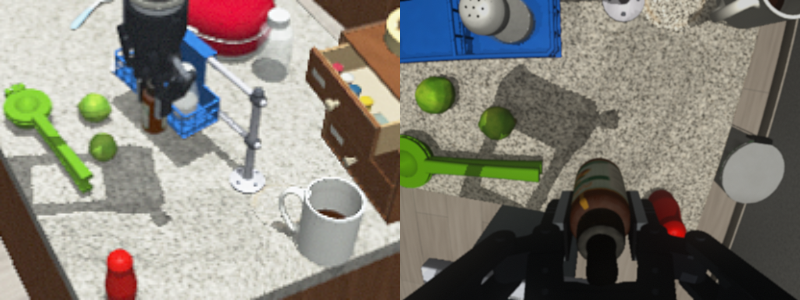

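The dropper is held upright: bottle at (600,215) in the right half, with the salt standing in the caddy at (495,20). Carrying it to the left cell.

move_arm(motion=[[[0.66,-0.7,-0.11,0,0,0],[0.65,-0.69,-0.1,0,0,0],[0.66,-0.7,-0.11,0,0,0],[0.42,-0.72,0,0,0,0],[0.43,-0.73,0,0,0,0]]])

```text
time_s: 21.58
position: [0.5092, -0.0125, 0.2225]
tool_rot: [-3.138, 0.007, 0.125]
wrist_force: [-0.2, 0.1, -0.8]
grip_width: 0.0308
gripper_force: 30.2
```

move_arm(motion=[[[0.42,-0.72,0,0,0,0],[0.42,-0.73,0,0,0,0],[0.43,-0.72,0,0,0,0],[0,0,0,0,0,0],[0,0,0,0,0,0]]])

```text
time_s: 22.0
position: [0.5384, 0.0566, 0.2224]
tool_rot: [-3.139, 0.007, 0.127]
wrist_force: [-1.5, -0.7, -0.7]
grip_width: 0.0314
gripper_force: 30.2
```

move_arm(motion=[[[0,0,0,0,0,0],[0,0,0,0,0,0]]])

```text
time_s: 22.17
position: [0.5387, 0.0549, 0.2238]
tool_rot: [-3.139, 0.005, 0.124]
wrist_force: [0.2, -0.5, -1.8]
grip_width: 0.0312
gripper_force: 30.3
```

```bash
python3 bask.py; python3 -c "
from h import *
plan((.5395,.0558,.18,.125),(.5395,.0558,.13,.125))"
```

```text
[0.5387 0.0549 0.2238] [-3.13942233  0.0050137   0.12438581]
15759
0.155 7058 [[0.5515999794006348, 0.06859999895095825], [0.5663999915122986, -0.04529999941587448], [0.6019999980926514, -0.040699999779462814], [0.5873000025749207, 0.07320000231266022]] 0.17319428962761724
0.108 1451 [[0.5005999803543091, 0.09690000116825104], [0.5231000185012817, -0.0812000036239624], [0.5774999856948853, -0.07440000027418137], [0.5550000071525574, 0.10379999876022339]] 0.11600274989562478
0.065 4767 [[0.5012999773025513, 0.09719999879598618], [0.5248000025749207, -0.08070000261068344], [0.5687999725341797, -0.07490000128746033], [0.5453000068664551, 0.10300000011920929]] 0.07538049724734974
top 512
0.1 111 [[0.49950000643730164, 0.09369999915361404], [0.5245000123977661, -0.08150000125169754], [0.5885999798774719, -0.0723000019788742], [0.5636000037193298, 0.10279999673366547]] 0.11570891777102776
0.06 366 [[0.5088000297546387, 0.09549999982118607], [0.5325000286102295, -0.08479999750852585], [0.5924999713897705, -0.07689999788999557], [0.5687999725341797, 0.10339999943971634]] 0.07493035237206591
wp (0.5395, 0.0558, 0.18, 0.125) rows 2
[ [0.01,-0.01,0.74,-0.01,0.02,-0.01],[0.01,-0.02,0.75,-0.01,0.02,-0.01] ]
wp (0.5395, 0.0558, 0.13, 0.125) rows 2
[ [0,0,0.83,0,0,0],[0,0,0.83,0,0,0] ]
```

Basket unmoved. Lowering the dropper.

move_arm(motion=[[[0.01,-0.02,0.4,0,0,0],[0.01,-0.01,0.6,0,0,0],[0,0,0.6,0,0,0],[0,0,0.6,0,0,0],[0,0,0,0,0,0]]])

```text
time_s: 22.68
position: [0.5366, 0.0561, 0.1544]
tool_rot: [-3.139, 0.01, 0.124]
wrist_force: [-1.1, -0.0, -2.1]
grip_width: 0.0309
gripper_force: 30.2
```

move_arm(motion=[[[0,0,0.5,0,0,0],[0,0,0.35,0,0,0],[0,0,0.2,0,0,0],[0,0,0,0,0,0],[0,0,0,0,0,0]]])

```text
time_s: 23.1
position: [0.5398, 0.0568, 0.1277]
tool_rot: [-3.139, 0.003, 0.125]
wrist_force: [-0.0, 0.4, -1.3]
grip_width: 0.0315
gripper_force: 30.3
```

move_arm(motion=[[[0,0,0.2,0,0,0],[0,0,0,0,0,0],[0,0,0,0,0,0]]])

```text
time_s: 23.35
position: [0.54, 0.0569, 0.1219]
tool_rot: [-3.139, 0.002, 0.125]
wrist_force: [0.2, 0.1, -1.1]
grip_width: 0.0309
gripper_force: 30.3
```

move_arm(motion=[[[0,0,0.06,0,0,0],[0,0,0,0,0,0],[0,0,0,0,0,0]]])

```text
time_s: 23.6
position: [0.54, 0.057, 0.12]
tool_rot: [-3.139, 0.002, 0.125]
wrist_force: [-0.7, 0.3, -0.7]
grip_width: 0.0311
gripper_force: 30.3
```

move_arm(motion=[[[0,0,0.06,0,0,0],[0,0,0,0,0,0],[0,0,0,0,0,0]]])

```text
time_s: 23.85
position: [0.5398, 0.0569, 0.118]
tool_rot: [-3.139, 0.003, 0.125]
wrist_force: [1.1, -0.6, -0.2]
grip_width: 0.031
gripper_force: 30.3
```

move_arm(motion=[[[0,0,0.04,0,0,0],[0,0,0,0,0,0],[0,0,0,0,0,0]]])

```text
time_s: 24.1
position: [0.5402, 0.0569, 0.1175]
tool_rot: [-3.139, 0.002, 0.125]
wrist_force: [-0.8, 0.0, 2.4]
grip_width: 0.0311
gripper_force: 30.6
```

move_arm(motion=[[[0,0,-0.01,0,0,0],[0,0,0,0,0,0],[0,0,0,0,0,0],[0,0,0,0,0,0]]], fingers=0)

```text
time_s: 24.43
position: [0.5399, 0.057, 0.117]
tool_rot: [-3.139, 0.003, 0.125]
wrist_force: [-0.6, 0.3, -0.3]
grip_width: 0.0424
gripper_force: 0.0
```

move_arm(motion=[[[0,0,-0.2,0,0,0],[0,0,-0.4,0,0,0],[0,0,-0.7,0,0,0],[0,0,-0.9,0,0,0],[0,0,-0.9,0,0,0]]])

```text
time_s: 24.85
position: [0.5398, 0.0567, 0.2118]
tool_rot: [-3.139, 0.003, 0.125]
wrist_force: [0.6, -0.5, -0.2]
grip_width: 0.0426
gripper_force: 0.0
```

move_arm(motion=[[[0,0,-0.9,0,0,0],[-0.8,0,-0.3,0,0,0],[-0.9,0,0,0,0,0],[-0.9,0,0,0,0,0],[0,0,0,0,0,0]]])

```text
time_s: 25.27
position: [0.4592, 0.0466, 0.2475]
tool_rot: [-3.139, 0.004, 0.125]
wrist_force: [0.4, -0.2, 0.2]
grip_width: 0.0427
gripper_force: 0.0
```

Run:
```python
from h import *
print(r.sense()["position"],r.sense()["wrist_force"])
T=tcpT(); c=r.capture("wrist"); W=cloud(c,T@np.array(c["hand_eye"])); x,y,z=W[...,0],W[...,1],W[...,2]
i=c["img"].astype(int); nb=~((i[...,2]>i[...,0]+30))
for n,(a,b),h in(("salt",(.5505,-.032),.1655),("drop",(.54,.0565),.1775)):
    q=W[(np.hypot(x-a,y-b)<.026)&nb&(z>.12)&(z<.19)]; t=q[q[:,2]>np.percentile(q[:,2],99)-.008]; m=q[(q[:,2]<.15)]
    print(n,len(q),np.percentile(q[:,2],99),"exp",h,"top",t.mean(0),"low",m.mean(0))
save(cv2.resize(c["img"],(640,480)),"end.png")
```

```text
[0.45917499 0.04663509 0.247481  ] [ 0.44188688 -0.24145708  0.16143958]
salt 2798 0.16525493824429618 exp 0.1655 top [ 0.54912242 -0.0300358   0.1621296 ] low [ 0.54992345 -0.01852118  0.1322816 ]
drop 1690 0.17655174722897005 exp 0.1775 top [0.5397686  0.05751268 0.17341806] low [0.54129172 0.05733171 0.13599648]
```

View pics/end.png

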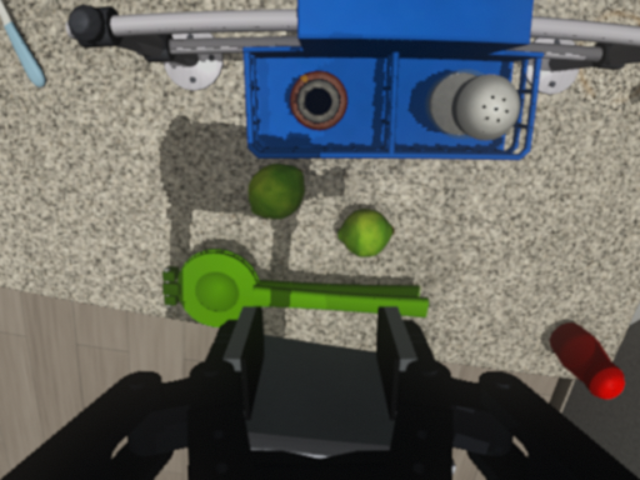

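The dropper stands in the left cell at (318,100) and the salt in the right cell at (485,105). The caddy hangs parallel to the bar and the gripper is clear. Handing in.

```bash
python3 -c "
from bench import r
print(r.hand_in())"
```

```text
the job is handed in; nothing more can be done
None
```

The caddy hangs seated on the upper bar with the salt in its right compartment and the dropper in its left, both upright and released; I handed the job in at about 25 s, and `hand_in()` returned no verdict.

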